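Fetch the padlock from behind the spray cans

ROBOT

A 7-joint arm with a two-finger parallel gripper is mounted at the origin on the work surface. World frame = base frame: x ahead of the robot, y to its left, z up, the work surface at z = 0. Lengths are in m, angles in rad, forces in N, time in s.
With the tool pointing down it reaches from about 0.4 to 0.85 m from the base axis. Payload 4.5 kg.
Tool frame: the origin (TCP) lies at the very end of the fingers, on their centre line; the grasp point (between the pads) lies 19 mm behind it; z points along the fingers, y is the line along which they close (so a half turn about z gives the same grasp; the last joint's range is limited). The gripper opens to 88 mm and grips with 3 to 60 N. Pads are 18 mm wide; open, the fingers measure 123 mm over their backs; the gripper's body (75 mm by 187 mm) begins 45 mm behind the grasp point.
Start: joints at [-1.193, 0.689, -0.195, 1.565, 0.157, 0.902, -0.215], TCP at [0.211, 0.588, 0.239] pointing down, gripper open.
Joint ranges: [-3.01, 3.01], [-0.46, 2.08], [-1.47, 1.51], [0.13, 2.56], [-1, 4.14], [0.04, 2.09], [-2.66, 2.66]. Speed limits (rad/s): [2.57, 2.57, 3.14, 3.14, 3.14, 3.14, 3.14].

INTERFACE

Orientations are given as a unit quaternion [x, y, z, w].
In Python, from plant import r gives the robot as it stands. The module is installed in compiled form; this text tells all that it offers.
- The arm moves only by the tool step_arm, never from a script. Its argument "increments" is a list of rows, each a list of 2 entries, a list of its own where there are three numbers: the shift along the world's x, y, z in cm, then the turn, a rotation vector about the world's x, y, z in degrees. A call has exactly 10 rows; each row shifts and turns the commanded pose from where the row before left it; what a row does not reach is not made up. A row lasts 1/10 s, in which the tool goes at most 50 mm and 8.59 degrees, less where a joint would pass 70% of its speed; a pose out of reach is approached as far as the arm can. A call is refused whole if a number of a shift passes 5 or a number of a turn 8.59, either way. A call with a gripper value outside its range is refused whole. "fingers" is the opening, from 0 (shut) to 1 (fully open), set as the call begins (left out, the last holds). The fingers move at their own pace and stop on an object; "grip_force" is the grip in N (left out, the last holds). Time passes only in rows, so rows that do not move let the fingers close, or fill a call up. It gives the time, the measured TCP pose, the force, the opening and the grip force at its end, in the units of the state.
- r.get_state(): the state, without advancing time (a new reading comes with each control period).
- r.snapshot(name): name is "side" or "top" or "wrist"; returns (picture, depth): 420x560x3 uint8, red, green, blue; 420x560 float32, m along the optical axis (not along the pixel's ray), 0 where there is no reading.
- r.calibration(name): a dict with "fov_y" (degrees; the focal length in pixels is half the picture's height over the tangent of half this angle, whatever the lens; pixels are square), "cx", "cy" (the principal point, pixels), "k1" (the pictures are not rectified: a ray, as slopes to the right and down, at radius r is drawn at 1 + k1 r^2 times it, then the intrinsics apply), "R" (3x3) and "t" (3): a world point X has camera coordinates R X + t. Camera axes: x right, y down, z forward; pixel columns grow to the right and rows downward; lengths in m; the calibration is good to about 2 mm. A picture is of the moment at which its call begins: read the wrist's pose just before it. calibration takes no time and is no camera call; for the wrist camera it gives the pose at the moment of the call.
- r.finish_job(): hands the job in; it is judged then, once.
The state is a dict: "clock": time; "q": joint angles; "qd": joint speeds; "joint_torque": joint torques, N m; "tool_pos": TCP position; "eef_rot": TCP orientation; "contact_force": force on the tool from outside, world axes, zero at the start; "moment": the same for the moment, N m; "opening": opening from 0.0 (shut) to 1.0 (fully open); "finger_force": force on a finger pad.
Only numpy, scipy, OpenCV 4.12 (cv2) and the standard library are available. Lean on these libraries where they do the work, as an engineer would, in place of code of your own. Each camera call takes 0.05 s, during which the arm holds its last target. There are 200 camera calls.

TASK

Clear the three spray cans from the red rack and stand them on the grey mat; only then fetch the brass padlock from behind them and lay it flat and square on the black pad of the steel base plate, with its shackle pointing to the blue stop. When the padlock is lying there, put every can back upright in the middle of the disc of its own colour; knock no can over and leave the mug alone.

Things in the scene. Friction and masses are not known exactly. Their poses are not given: they have to be found in the camera images.
- can_yellow: yellow spray can with a white band, upright, 54 mm in diameter, 110 mm tall (straight wall up to 90 mm, then a narrower cap), 110 to 225 g. It starts on the yellow disc. Origin: centre of its underside; z up along its axis.
- can_blue: blue spray can with a white band, upright, 54 mm in diameter, 110 mm tall (straight wall up to 90 mm, then a narrower cap), 110 to 225 g. It starts on the blue disc. Origin: centre of its underside; z up along its axis.
- can_green: green spray can with a white band, upright, 54 mm in diameter, 110 mm tall (straight wall up to 90 mm, then a narrower cap), 110 to 225 g. It starts on the green disc. Origin: centre of its underside; z up along its axis.
- disc_yellow: yellow flat fixed disc, home of the yellow can: 70 mm in diameter, 3 mm thick, on the red rack's floor. The three discs lie in a row, 76 mm apart, in any order. Origin: centre of its underside, 6 mm above the work surface; a can at home stands 3 mm above it. y runs along the row; x (within 12 degrees of world x) points from the row to the padlock's side.
- disc_blue: blue flat fixed disc, home of the blue can: 70 mm in diameter, 3 mm thick, on the red rack's floor. The three discs lie in a row, 76 mm apart, in any order. Origin: centre of its underside, 6 mm above the work surface; a can at home stands 3 mm above it. y runs along the row; x (within 12 degrees of world x) points from the row to the padlock's side.
- disc_green: green flat fixed disc, home of the green can: 70 mm in diameter, 3 mm thick, on the red rack's floor. The three discs lie in a row, 76 mm apart, in any order. Origin: centre of its underside, 6 mm above the work surface; a can at home stands 3 mm above it. y runs along the row; x (within 12 degrees of world x) points from the row to the padlock's side.
- padlock: brass padlock lying flat on the red rack's floor (6 mm above the work surface; rims 18 mm high) close behind the row of cans, which leave no room for a gripper. Body 44 mm along x, 50 mm along y, 22 mm high; the steel shackle (8 mm bar, 40 mm wide) sticks out to +x, its end 54 mm from the origin. 220 to 370 g. Origin: centre of the brass body's underside; z up.
- mat: side area: grey fixed mat with a black border, 280 mm along its x, 130 mm along its y, 4 mm thick, free at the start. Origin: centre of its underside, on the work surface. Room for three cans in a line along its x, 85 mm apart.
- fixture: fixed steel base plate, 170 x 120 mm, 8 mm thick, with a blue stop bar (14 x 100 mm, 26 mm high) across one end and a black square pad (56 mm along x, 62 mm along y, top 10 mm above the work surface). Origin: on the work surface, at the middle of the stop's inner face; x points from the pad to the stop. The pad's centre is at x = -70 mm, y = 0.
- mug: white ceramic mug, 76 mm in diameter, 85 mm tall, standing beyond the work; to be left alone. Origin: centre of its underside. (A jar with a steel lid stands on the other side, and a screwdriver lies near the robot.)

How it is judged:
On the way, in this order (a step that is already met when the one before it is completed fails the run):
1. all three cans stand released on the mat, the padlock still in its place on the rack (x of can_yellow in the frame of mat between -0.125 and 0.125 m and y of can_yellow in the frame of mat between -0.05 and 0.05 m and z of can_yellow in the frame of mat between -0.004 and 0.01 m and angle between each of can_yellow, can_blue, can_green's own z axis and vertical below 0.1 rad and contact force between each of can_yellow, can_blue, can_green and the fingers below 0.5 N and x of can_blue in the frame of mat between -0.125 and 0.125 m and y of can_blue in the frame of mat between -0.05 and 0.05 m and z of can_blue in the frame of mat between -0.004 and 0.01 m and x of can_green in the frame of mat between -0.125 and 0.125 m and y of can_green in the frame of mat between -0.05 and 0.05 m and z of can_green in the frame of mat between -0.004 and 0.01 m and distance of padlock from where it was at the start of the episode below 0.03 m), for 0.2 s.
2. the padlock lies released on the black pad, shackle to the stop, while the cans still stand on the mat (x of padlock in the frame of fixture between -0.082 and -0.058 m and y of padlock in the frame of fixture between -0.012 and 0.012 m and z of padlock in the frame of fixture between 0.006 and 0.015 m and angle between each of padlock, can_yellow, can_blue, can_green's own z axis and vertical below 0.1 rad and angle between the x axis of padlock and the x axis of fixture, either way round below 0.2 rad and x of fixture in the frame of padlock above 0.03 m and contact force between each of padlock, can_yellow, can_blue, can_green and the fingers below 0.5 N and linear speed of padlock below 0.02 m/s and x of can_yellow in the frame of mat between -0.125 and 0.125 m and y of can_yellow in the frame of mat between -0.05 and 0.05 m and z of can_yellow in the frame of mat between -0.004 and 0.01 m and x of can_blue in the frame of mat between -0.125 and 0.125 m and y of can_blue in the frame of mat between -0.05 and 0.05 m and z of can_blue in the frame of mat between -0.004 and 0.01 m and x of can_green in the frame of mat between -0.125 and 0.125 m and y of can_green in the frame of mat between -0.05 and 0.05 m and z of can_green in the frame of mat between -0.004 and 0.01 m), for 0.2 s.
At the end, for the whole second after the job is handed in: Each can stands upright (0.1 rad), released and at rest on the disc of its own colour, within 12 mm of its centre. The padlock lies flat, released and at rest on the black pad, within 12 mm of its centre along each axis, square within 0.2 rad, shackle towards the stop (x of padlock in the frame of fixture between -0.082 and -0.058 m and y of padlock in the frame of fixture between -0.012 and 0.012 m and z of padlock in the frame of fixture between 0.006 and 0.015 m and angle between each of padlock, can_yellow, can_blue, can_green's own z axis and vertical below 0.1 rad and angle between the x axis of padlock and the x axis of fixture, either way round below 0.2 rad and x of fixture in the frame of padlock above 0.03 m and contact force between each of padlock, can_yellow, can_blue, can_green and the fingers below 0.5 N and linear speed of each of padlock, can_yellow, can_blue, can_green below 0.02 m/s and horizontal distance between can_yellow and disc_yellow below 0.012 m and z of can_yellow in the frame of disc_yellow below 0.007 m and horizontal distance between can_blue and disc_blue below 0.012 m and z of can_blue in the frame of disc_blue below 0.007 m and horizontal distance between can_green and disc_green below 0.012 m and z of can_green in the frame of disc_green below 0.007 m); the robot touches nothing.
It fails at once if a can is knocked over (leans more than 0.6 rad) (angle between any of can_yellow, can_blue, can_green's own z axis and vertical above 0.6 rad).
It fails at once if the mug is moved by more than 30 mm (distance of mug from where it was at the start of the episode above 0.03 m).
It also fails if it takes over 141 s, if anything falls off the work surface, if the arm or the gripper's body presses on something with over 40 N, if the wrist force passes 120 N, or if a joint passes its speed limit or range.

## Working session

There is one attempt and no reset: what is moved stays moved. The work goes in short steps, Python scripts to look and compute and a tool call to move; the robot and the scene stay as the last step left them, time stands still between calls to the robot, and variables do not carry over. Pictures are saved under pics/ and viewed, at most 14 in all, crops included, and the job is handed in when it is done.

Besides the shell and the picture viewer there is one more tool, called after ">>>" by a JSON object that holds its "api" and its "payload", one argument or row to a line. step_arm: Moves the arm, as the interface text tells. Its arguments: {"type":"object","properties":{"increments":{"type":"array","items":{"type":"array"}},"fingers":{"type":"number"},"grip_force":{"type":"number"}},"required":["increments"]}

```bash
mkdir -p pics; cat > h.py <<'E'
import numpy as np, cv2
from plant import r
def K(c):
    f=210/np.tan(np.radians(c['fov_y'])/2); return f
def ray(c,uv):
    f=K(c); uv=np.atleast_2d(np.array(uv,float))
    M=np.array([[f,0,c['cx']],[0,f,c['cy']],[0,0,1]])
    s=cv2.undistortPoints(uv[:,None],M,np.array([c['k1'],0,0,0.]))[:,0]
    d=np.c_[s,np.ones(len(s))]
    R=np.array(c['R']);t=np.array(c['t'])
    return -R.T@t, d@R
def plane(c,uv,z):
    o,d=ray(c,uv); return o+d*((z-o[2])/d[:,2])[:,None]
def cloud(c,dep):
    v,u=np.mgrid[0:420,0:560]; o,d=ray(c,np.c_[u.ravel(),v.ravel()])
    return (o+d*dep.ravel()[:,None]).reshape(420,560,3)
def snap(n,save=None):
    c=r.calibration(n); p,d=r.snapshot(n)
    if save: cv2.imwrite('pics/'+save,cv2.cvtColor(p,cv2.COLOR_RGB2BGR))
    return c,p,d
E
python3 - <<'E'
from h import *
for n in('top','side','wrist'):
    c,p,d=snap(n,n+'0.png'); np.savez(n+'0.npz',p=p,d=d); print(n,c['fov_y'],c['k1'],-np.array(c['R']).T@np.array(c['t']),np.array(c['R'])[2])
print(r.get_state())
a=[cv2.imread(f'pics/{n}0.png') for n in('top','side')]
cv2.imwrite('pics/both.png',cv2.resize(np.vstack(a),(400,600)))
E
```

```text
top 50.561643577692585 -0.09939566664745954 [ 0.31992944 -0.0278959   1.23608124] [ 0.22022343  0.0280071  -0.9750473 ]
side 55.38167833435164 -0.017232898545636168 [ 0.0966924  -0.57893871  0.63846047] [ 0.51175364  0.57067063 -0.64221745]
wrist 60.81369199505291 0.000970000006030255 [0.13799348 0.6154246  0.3832803 ] [ 0.28130202 -0.1010785  -0.95428104]
{'clock': 0.15, 'q': array([-1.1931572 ,  0.68978385, -0.19454731,  1.56607465,  0.15735744,
        0.90251589, -0.21509128]), 'qd': array([ 6.44744710e-04, -3.72057724e-03, -1.04865982e-03, -2.40061307e-03,
       -2.68905206e-05, -7.87797855e-04,  4.95572658e-04]), 'joint_torque': array([-1.48791496e-03, -5.27868533e+01, -1.26855679e+00, -1.53587025e+01,
       -5.25080098e-02,  3.86821208e-03,  1.10768453e-04]), 'tool_pos': array([0.21056892, 0.58796095, 0.23810758]), 'eef_rot': array([ 1.71014118e-01,  9.85268335e-01, -6.90652315e-04, -5.09069392e-05]), 'contact_force': array([0.38864452, 0.06555278, 0.16687418]), 'moment': array([-0.04263776,  0.02818977,  0.01534666]), 'finger_force': 0.0, 'opening': 0.9983633775838726}
```

View pics/top0.png

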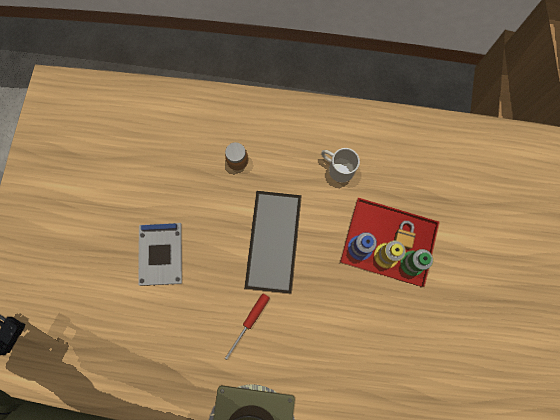

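View pics/side0.png

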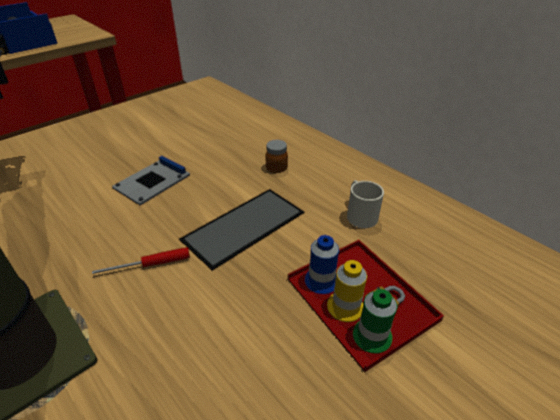

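The top view shows the fixture at left (pad ~160,254; stop ~158,227), the mat in the centre (~273,242), and the rack at right with blue (362,246), yellow (390,254) and green (415,262) cans. The padlock is behind them at (406,234) and the mug at (343,163). The side view shows the same layout.

```bash
cat > m0.py <<'E'
from h import *
from scipy.optimize import least_squares
def hsv(p): return cv2.cvtColor(p,cv2.COLOR_RGB2HSV).astype(int)
COL={'blue':(100,130,120,40),'yellow':(22,33,150,110),'green':(55,90,100,30)}
def mask(h,n):
    a,b,s,v=COL[n]; return (h[...,0]>=a)&(h[...,0]<=b)&(h[...,1]>s)&(h[...,2]>v)
if __name__=='__main__':
  for n in('top','side'):
    c=r.calibration(n); z=np.load(n+'0.npz'); p,d=z['p'],z['d']; h=hsv(p); X=cloud(c,d); ok=d>0
    print('==',n,'table z',np.round(np.median(X[200:300,480:540,2] if n=='top' else X[330:400,150:250,2]),4))
    roi=(X[...,1]<-0.1)&ok
    for k in COL:
        m=mask(h,k)&roi&(X[...,2]>0.02)&(X[...,2]<0.085)
        P=X[m]
        # circle of known radius
        s=least_squares(lambda q:np.hypot(P[:,0]-q[0],P[:,1]-q[1])-0.027,P[:,:2].mean(0)+[0.02,0 if n=='top' else .02],loss='soft_l1',f_scale=0.002)
        top=mask(h,k)&roi&(X[...,2]>0.095); 
        md=mask(h,k)&roi&(X[...,2]<0.018)
        print(k,m.sum(),'axis',s.x.round(4),'fit',np.sqrt(2*s.cost/len(P)).round(4),'nozzle',top.sum(),X[top].mean(0).round(4) if top.any() else '',X[md].mean(0).round(4) if md.any() else '')
    # padlock brass
    br=(h[...,0]>=12)&(h[...,0]<=24)&(h[...,1]>110)&roi&(X[...,2]>0.02)&(X[...,2]<0.04)
    print('brass',br.sum(),X[br].mean(0).round(4),np.median(X[br][:,2]).round(4)) if br.any() else print('nobrass')
    def rect(m,z,name):
        m=cv2.morphologyEx(m.astype(np.uint8),cv2.MORPH_OPEN,np.ones((3,3),np.uint8))
        cs,_=cv2.findContours(m,cv2.RETR_EXTERNAL,cv2.CHAIN_APPROX_NONE); q=max(cs,key=cv2.contourArea)[:,0]
        W=plane(c,q,z); R=cv2.minAreaRect((W[:,:2]*1000).astype(np.float32))
        print(name,np.round(R[0],1),np.round(R[1],1),round(R[2],2),'depth z',np.median(X[m>0][:,2]).round(4))
    xy=X[...,:2]
    red=((h[...,0]<8)|(h[...,0]>172))&(h[...,1]>140)&(X[...,1]<-0.15)&(X[...,2]<.03)&(X[...,2]>0)&(X[...,0]<.75)
    rect(red,0.018,'rack')
    low=(h[...,1]<70)&(X[...,2]<0.012)&(X[...,2]>-0.01)&(X[...,0]>.33)&(X[...,0]<.75)
    rect(low&(X[...,1]<.13)&(X[...,1]>-.15),0.004,'mat')
    rect(low&(X[...,1]>.14)&(X[...,1]<.45),0.008,'plate')
    dark=(h[...,2]<60)&(X[...,1]>.18)&(X[...,1]<.36)&(X[...,2]<.016)&(X[...,0]>.36)&(X[...,0]<.6)
    rect(dark&(h[...,1]<90),0.010,'pad')
    st=(h[...,0]>100)&(h[...,0]<130)&(h[...,1]>100)&(X[...,1]>.15)&(X[...,1]<.45)&(X[...,2]>.02)
    rect(st,0.026,'stop')
    w=(X[...,2]>.04)&(X[...,2]<.1)&(h[...,1]<60)&(X[...,0]>.55)&(X[...,1]<-.02)&(X[...,1]>-.3)
    print('mug',X[w].min(0).round(3),X[w].max(0).round(3))
E
python3 m0.py
```

```text
== top table z -0.0007
blue 3 axis [ 0.5163 -0.231 ] fit 0.0 nozzle 95 [ 0.5157 -0.2307  0.1167] [ 0.5121 -0.2254  0.0084]
yellow 3 axis [ 0.5192 -0.3174] fit 0.0075 nozzle 94 [ 0.5037 -0.3075  0.1171] [ 0.4942 -0.2956  0.0086]
green 5 axis [ 0.4916 -0.38  ] fit 0.0003 nozzle 102 [ 0.4906 -0.3804  0.1176] [ 0.4821 -0.3707  0.0086]
brass 243 [ 0.5491 -0.3485  0.0268] 0.0267
rack [ 579.9 -318.8] [251.2 125.3] 86.77 depth z 0.0054
mat [504.7  10.6] [265.  116.1] 1.1 depth z 0.0038
plate [418.7 318.5] [152.9 121.6] 9.9 depth z 0.0076
pad [424.2 320.2] [53.7 56.5] 10.16 depth z 0.0096
stop [499.5 334.3] [11.9 93.3] 10.19 depth z 0.0253
mug [ 0.699 -0.195  0.04 ] [ 0.774 -0.095  0.09 ]
== side table z -0.0015
blue 265 axis [ 0.5189 -0.2351] fit 0.0011 nozzle 181 [ 0.5132 -0.2404  0.1151] [ 0.5006 -0.2465  0.0094]
yellow 2 axis [ 0.5419 -0.3583] fit 0.0047 nozzle 168 [ 0.5047 -0.314   0.118 ] [ 0.4996 -0.3374  0.0081]
green 323 axis [ 0.4929 -0.3862] fit 0.0006 nozzle 279 [ 0.4872 -0.3889  0.115 ] [ 0.4773 -0.3962  0.009 ]
brass 92 [ 0.5121 -0.333   0.026 ] 0.0262
rack [ 539.2 -321. ] [243.5 196.7] 80.34 depth z 0.0056
mat [505.4   4.2] [272.2 123.6] 1.12 depth z 0.0038
plate [427.7 311. ] [172.6 125.9] 10.19 depth z 0.0076
pad [364.5 251.2] [9.8 4.9] 63.05 depth z 0.0094
stop [498.1 320.6] [13.3 95.8] 10.62 depth z 0.025
mug [ 0.699 -0.271  0.04 ] [ 1.677 -0.02   0.1  ]
```

>>> {"api": "step_arm", "payload": {
  "increments": [
    [[2.1,-2.8,0.8],[0,0,0]],
    [[2.1,-2.8,0.8],[0,0,0]],
    [[2.1,-2.8,0.8],[0,0,0]],
    [[2.1,-2.8,0.8],[0,0,0]],
    [[2.1,-2.8,0.8],[0,0,0]],
    [[2.1,-2.8,0.8],[0,0,0]],
    [[2.1,-2.8,0.8],[0,0,0]],
    [[2.1,-2.8,0.8],[0,0,0]],
    [[2.1,-2.8,0.8],[0,0,0]],
    [[2.1,-2.8,0.8],[0,0,0]]
  ]
}}

```text
clock: 1.15
tool_pos: [0.4212, 0.307, 0.3189]
eef_rot: [0.171, 0.985, -0.0, -0.0]
contact_force: [0.9, 0.3, -1.1]
opening: 0.999
finger_force: 0.0
```

```bash
python3 - <<'E'
from h import *
c,p,d=snap('wrist','w1.png'); np.savez('w1.npz',p=p,d=d,R=c['R'],t=c['t']); print(r.get_state()['tool_pos'],r.get_state()['q'].round(2))
E
```

```text
[0.42643599 0.30088732 0.319916  ] [-0.56  0.46 -0.23  1.76  0.13  0.94  0.38]
```

View pics/w1.png

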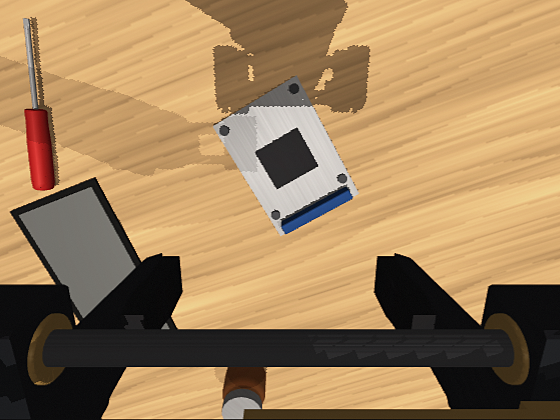

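The wrist view shows the pad at (287,158), the stop along (318,210), and part of the mat at left.

```bash
python3 - <<'E'
from h import *
from m0 import hsv
z=np.load('w1.npz'); c=r.calibration('wrist'); c=dict(c,R=z['R'],t=z['t']); p,d=z['p'],z['d']; h=hsv(p); X=cloud(c,d)
def rect(m,z,name):
    m=cv2.morphologyEx(m.astype(np.uint8),cv2.MORPH_OPEN,np.ones((3,3),np.uint8))
    cs,_=cv2.findContours(m,cv2.RETR_EXTERNAL,cv2.CHAIN_APPROX_NONE); q=max(cs,key=cv2.contourArea)[:,0]
    W=plane(c,q,z); R=cv2.minAreaRect((W[:,:2]*1000).astype(np.float32))
    print(name,np.round(R[0],1),np.round(R[1],1),round(R[2],2),'depth z',np.median(X[m>0][:,2]).round(4))
roi=np.zeros((420,560),bool); roi[110:210,240:340]=1
rect(roi&(h[...,2]<60)&(h[...,1]<110),.010,'pad')
roi=np.zeros((420,560),bool); roi[160:250,250:370]=1
b=roi&(h[...,0]>100)&(h[...,0]<130)&(h[...,1]>120)
rect(b&(X[...,2]>.022),.026,'stoptop'); 
E
```

```text
pad [424.6 319.2] [56.2 61.5] 10.47 depth z 0.0093
stoptop [499.4 332.8] [14.2 98.5] 10.14 depth z 0.0253
```

>>> {"api": "step_arm", "payload": {
  "increments": [
    [[0.3,-3.1,0],[0,0,-4]],
    [[0.3,-3.1,0],[0,0,-4]],
    [[0.3,-3.1,0],[0,0,-4]],
    [[0.3,-3.1,0],[0,0,-4]],
    [[0.3,-3.1,0],[0,0,-4]],
    [[0.3,-3.1,0],[0,0,-4]],
    [[0.3,-3.1,0],[0,0,-4]],
    [[0.3,-3.1,0],[0,0,-4]],
    [[0.3,-3.1,0],[0,0,-4]],
    [[0.3,-3.1,0],[0,0,-4]]
  ]
}}

```text
clock: 2.2
tool_pos: [0.4505, -0.0026, 0.3187]
eef_rot: [0.499, 0.867, 0.0, -0.0]
contact_force: [0.8, -0.2, 0.6]
opening: 1.002
finger_force: 0.0
```

```bash
python3 - <<'E'
from h import *
c,p,d=snap('wrist','w2.png'); np.savez('w2.npz',p=p,d=d,R=c['R'],t=c['t']); print(r.get_state()['tool_pos'],r.get_state()['q'].round(2))
E
```

```text
[ 0.45066025 -0.00868358  0.31869366] [-0.08  0.35 -0.    1.96  0.01  0.84  0.42]
```

>>> {"api": "step_arm", "payload": {
  "increments": [
    [[0.4,-3.1,0],[0,0,-4]],
    [[0.4,-3.1,0],[0,0,-4]],
    [[0.4,-3.1,0],[0,0,-4]],
    [[0.4,-3.1,0],[0,0,-4]],
    [[0.4,-3.1,0],[0,0,-4]],
    [[0.4,-3.1,0],[0,0,-4]],
    [[0.4,-3.1,0],[0,0,-4]],
    [[0.4,-3.1,0],[0,0,-4]],
    [[0.4,-3.1,0],[0,0,-4]],
    [[0.4,-3.1,0],[0,0,-4]]
  ]
}}

```text
clock: 3.25
tool_pos: [0.4908, -0.3123, 0.3184]
eef_rot: [0.765, 0.644, 0.0, -0.0]
contact_force: [-0.1, -0.5, -0.7]
opening: 0.997
finger_force: 0.0
```

```bash
python3 - <<'E'
from h import *
snap('wrist')
c,p,d=snap('wrist','w3.png'); np.savez('w3.npz',p=p,d=d,R=c['R'],t=c['t']); print(r.get_state()['tool_pos'],r.get_state()['eef_rot'],r.get_state()['q'].round(2))
a=[cv2.imread(f'pics/w{n}.png') for n in(2,3)]
cv2.imwrite('pics/w23.png',cv2.resize(np.hstack(a),(800,300)))
E
```

```text
[ 0.48983889 -0.31618531  0.31833799] [ 0.76655975  0.64217032 -0.00141394  0.00119576] [ 0.36  0.55  0.22  1.6  -0.13  1.    0.44]
```

View pics/w23.png

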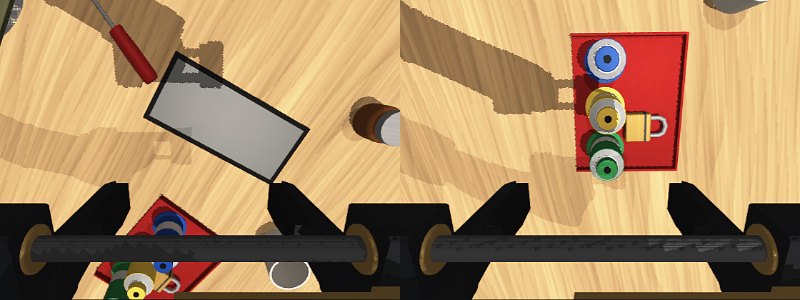

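The left half (w2) shows the whole mat. The right half (w3) shows the can nozzles, in full-image pixels, at blue (289,83), yellow (290,166) and green (290,238), with the padlock body near (330,178).

```bash
cat > meas.py <<'E'
from h import *
from m0 import hsv,mask
def load(f):
    z=np.load(f); c=dict(r.calibration('wrist'),R=z['R'],t=z['t']); return c,z['p'],z['d']
def rect(c,X,m,z,name):
    m=cv2.morphologyEx(m.astype(np.uint8),cv2.MORPH_OPEN,np.ones((3,3),np.uint8))
    cs,_=cv2.findContours(m,cv2.RETR_EXTERNAL,cv2.CHAIN_APPROX_NONE); q=max(cs,key=cv2.contourArea)[:,0]
    W=plane(c,q,z); R=cv2.minAreaRect((W[:,:2]*1000).astype(np.float32))
    print(name,np.round(R[0],1),np.round(R[1],1),round(R[2],2),'depth z',np.median(X[m>0][:,2]).round(4))
    return R
E
python3 - <<'E'
from meas import *
c,p,d=load('w2.npz');h=hsv(p);X=cloud(c,d)
m=(h[...,1]<90)&(X[...,2]<.012)&(abs(X[...,1])<.12)&(X[...,0]>.33)&(X[...,0]<.66)&(d>0)
wood=(h[...,0]>8)&(h[...,0]<25)&(h[...,1]>60)
roi=np.zeros((420,560),bool);roi[60:262,190:440]=1
rect(c,X,roi&~wood&(abs(X[...,1])<.1)&(X[...,2]<.02),.004,'mat'); rect(c,X,roi&m,.004,'mat2')
c,p,d=load('w3.npz');h=hsv(p);X=cloud(c,d)
for k in('blue','yellow','green'):
    m=mask(h,k)&(X[...,2]>.1)&(d>0); 
    cap=(X[...,2]>.09)&(X[...,2]<.13)
    if m.any():
        v,u=np.nonzero(m); q=[u.mean(),v.mean()]; print(k,m.sum(),q,X[m].mean(0).round(4),plane(c,q,.117).round(4))
    w=mask(h,k)&(X[...,2]<.016)&(d>0); print('  disc z',np.median(X[w][:,2]).round(4),w.sum())
br=(h[...,0]>=12)&(h[...,0]<=28)&(h[...,1]>90)&(X[...,2]>.02)&(X[...,2]<.035)&(X[...,0]>.52)
rect(c,X,br,.028,'brass')
sh=(X[...,2]>.009)&(X[...,2]<.03)&(h[...,1]<80)&(X[...,1]<-.25)&(X[...,0]>.55)&(X[...,0]<.64)
rect(c,X,sh,.02,'shackle')
red=((h[...,0]<8)|(h[...,0]>172))&(h[...,1]>140)&(X[...,2]<.03)&(X[...,0]>.4)&(X[...,0]<.7)&(X[...,1]<-.12)
rect(c,X,red,.018,'rack')
E
```

```text
mat [505.    9.8] [277.9 128.9] 1.12 depth z 0.0037
mat2 [504.9  10. ] [277.5 128.6] 1.14 depth z 0.0037
blue 846 [np.float64(289.51418439716315), np.float64(82.1418439716312)] [ 0.5171 -0.2327  0.1183] [[ 0.5172 -0.2326  0.117 ]]
  disc z 0.0083 334
yellow 646 [np.float64(290.04489164086687), np.float64(165.3328173374613)] [ 0.5047 -0.3083  0.118 ] [[ 0.5047 -0.3085  0.117 ]]
  disc z 0.0083 288
green 658 [np.float64(289.55927051671733), np.float64(235.27355623100303)] [ 0.4917 -0.3809  0.1173] [[ 0.4917 -0.381   0.117 ]]
  disc z 0.0082 388
brass [ 548.8 -350.5] [48.8 33.3] 80.53 depth z 0.0271
shackle [ 592.1 -357.8] [38.3 27.9] 83.22 depth z 0.0198
rack [ 543.1 -315.3] [239.7 189.9] 80.35 depth z 0.0055
```

>>> {"api": "step_arm", "payload": {
  "increments": [
    [[0.1,-3.3,0],[0,0,0]],
    [[0.1,-3.2,-2],[0,0,0]],
    [[0,0,-4],[0,0,0]],
    [[0,0,-4],[0,0,0]],
    [[0,0,-4],[0,0,0]],
    [[0,0,-4],[0,0,0]],
    [[0,0,-3],[0,0,0]],
    [[0,0,-2],[0,0,0]],
    [[0,0,-1.5],[0,0,0]],
    [[0,0,0],[0,0,0]]
  ]
}}

```text
clock: 4.35
tool_pos: [0.4919, -0.3748, 0.0718]
eef_rot: [0.764, 0.645, -0.0, -0.002]
contact_force: [-0.6, -0.0, -0.1]
opening: 0.999
finger_force: 0.0
```

>>> {"api": "step_arm", "payload": {
  "increments": [
    [[0,-0.7,-0.7],[0,0,0]],
    [[0,0,0],[0,0,0]],
    [[0,0,0],[0,0,0]],
    [[0,0,0],[0,0,0]],
    [[0,0,0],[0,0,0]],
    [[0,0,0],[0,0,0]],
    [[0,0,0],[0,0,0]],
    [[0,0,0],[0,0,0]],
    [[0,0,0],[0,0,0]],
    [[0,0,0.5],[0,0,0]]
  ],
  "fingers": 0,
  "grip_force": 20
}}

```text
clock: 5.35
tool_pos: [0.4924, -0.3831, 0.0713]
eef_rot: [0.764, 0.645, -0.0, -0.001]
contact_force: [-0.4, 0.0, -1.6]
opening: 0.61
finger_force: 20.0
```

>>> {"api": "step_arm", "payload": {
  "increments": [
    [[0,0,4.4],[0,0,0]],
    [[0,0,4.5],[0,0,0]],
    [[0,0,4.5],[0,0,0]],
    [[1.1,4,0.3],[0,0,0]],
    [[1.1,4,0],[0,0,0]],
    [[1.1,4,0],[0,0,0]],
    [[1.1,4,0],[0,0,0]],
    [[1.1,4,0],[0,0,0]],
    [[1.1,4,0],[0,0,0]],
    [[1.1,4,0],[0,0,0]]
  ]
}}

```text
clock: 6.35
tool_pos: [0.5697, -0.1016, 0.2086]
eef_rot: [0.764, 0.645, -0.0, -0.0]
contact_force: [-0.1, -0.3, -1.7]
opening: 0.605
finger_force: 20.0
```

>>> {"api": "step_arm", "payload": {
  "increments": [
    [[1.1,4,0],[0,0,0]],
    [[1.1,4,0],[0,0,0]],
    [[1.2,3.5,0],[0,0,0]],
    [[0,0,-4],[0,0,0]],
    [[0,0,-4],[0,0,0]],
    [[0,0,-3],[0,0,0]],
    [[0,0,-1.5],[0,0,0]],
    [[0,0,0],[0,0,0]],
    [[0,0,0],[0,0,0]],
    [[0,0,0],[0,0,0]]
  ]
}}

```text
clock: 7.35
tool_pos: [0.605, 0.0113, 0.0855]
eef_rot: [0.764, 0.645, 0.001, 0.001]
contact_force: [-0.1, -0.5, -1.0]
opening: 0.604
finger_force: 20.0
```

>>> {"api": "step_arm", "payload": {
  "increments": [
    [[0,0,-1.0],[0,0,0]],
    [[0,0,-0.7],[0,0,0]],
    [[0,0,-0.3],[0,0,0]],
    [[0,0,-0.2],[0,0,0]],
    [[0,0,-0.2],[0,0,0]],
    [[0,0,0],[0,0,0]],
    [[0,0,0],[0,0,0]],
    [[0,0,0],[0,0,0]],
    [[0,0,0],[0,0,0]],
    [[0,0,0],[0,0,0]]
  ]
}}

```text
clock: 8.35
tool_pos: [0.6026, 0.0117, 0.0617]
eef_rot: [0.764, 0.645, -0.0, -0.001]
contact_force: [-5.9, 1.4, 17.4]
opening: 0.605
finger_force: 20.0
```

>>> {"api": "step_arm", "payload": {
  "increments": [
    [[0,0,0.1],[0,0,0]],
    [[0,0,0],[0,0,0]],
    [[0,0,0],[0,0,0]],
    [[0,0,0],[0,0,0]],
    [[0,0,0],[0,0,0]],
    [[0,0,2],[0,0,0]],
    [[0,0,4],[0,0,0]],
    [[0,0,4],[0,0,0]],
    [[-1.1,-3.2,1],[0,0,0]],
    [[-1.1,-3.2,0],[0,0,0]]
  ],
  "fingers": 1
}}

```text
clock: 9.35
tool_pos: [0.5833, -0.0523, 0.173]
eef_rot: [0.763, 0.646, 0.002, 0.002]
contact_force: [-0.2, -1.9, -0.6]
opening: 0.999
finger_force: 0.0
```

>>> {"api": "step_arm", "payload": {
  "increments": [
    [[-1.1,-3.2,0],[0,0,0]],
    [[-1.1,-3.2,0],[0,0,0]],
    [[-1.1,-3.2,0],[0,0,0]],
    [[-1.1,-3.2,0],[0,0,0]],
    [[-1.0,-3.2,0],[0,0,0]],
    [[-0.7,-1.6,0],[0,0,0]],
    [[0,0,0],[0,0,0]],
    [[0,0,0],[0,0,0]],
    [[0,0,0],[0,0,0]],
    [[0,0,0],[0,0,0]]
  ]
}}

```text
clock: 10.35
tool_pos: [0.5215, -0.2267, 0.1706]
eef_rot: [0.763, 0.646, 0.0, -0.0]
contact_force: [-0.0, 0.2, -0.3]
opening: 0.997
finger_force: 0.0
```

```bash
python3 - <<'E'
from h import *
c,p,d=snap('side','s1.png')
s=r.get_state(); print(s['tool_pos'],s['clock'],s['q'].round(2))
E
```

```text
[ 0.52130983 -0.22695474  0.17064666] 10.4 [ 0.23  0.71  0.17  1.82 -0.19  0.63  0.35]
```

View pics/s1.png

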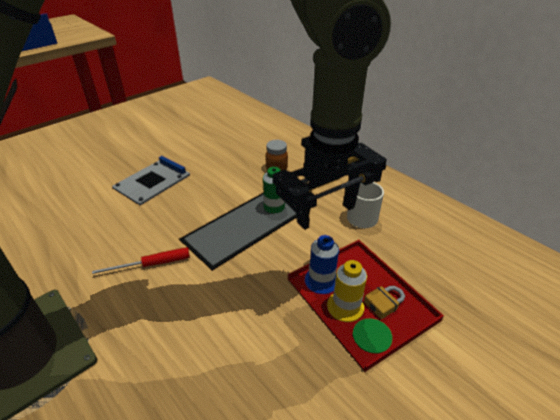

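Green stands upright on the mat (273,190), and blue and yellow are still on the rack. Now for blue.

>>> {"api": "step_arm", "payload": {
  "increments": [
    [[-0.4,-0.6,0],[0,0,0]],
    [[0,0,-3.5],[0,0,0]],
    [[0,0,-3.5],[0,0,0]],
    [[0,0,-2],[0,0,0]],
    [[0,0,-1],[0,0,0]],
    [[0,0,-0.4],[0,0,0]],
    [[0,0,0],[0,0,0]],
    [[0,0,0],[0,0,0]],
    [[0,0,0],[0,0,0]],
    [[0,0,0],[0,0,0]]
  ]
}}

```text
clock: 11.4
tool_pos: [0.5171, -0.2347, 0.0675]
eef_rot: [0.764, 0.645, 0.0, 0.001]
contact_force: [-0.2, -0.1, -0.3]
opening: 1.002
finger_force: 0.0
```

>>> {"api": "step_arm", "payload": {
  "increments": [
    [[0,0,0],[0,0,0]],
    [[0,0,0],[0,0,0]],
    [[0,0,0],[0,0,0]],
    [[0,0,0],[0,0,0]],
    [[0,0,0],[0,0,0]],
    [[0,0,0],[0,0,0]],
    [[0,0,0],[0,0,0]],
    [[0,0,0],[0,0,0]],
    [[0,0,0],[0,0,0]],
    [[0,0,0],[0,0,0]]
  ],
  "fingers": 0
}}

```text
clock: 12.4
tool_pos: [0.5167, -0.2346, 0.0668]
eef_rot: [0.764, 0.645, 0.0, 0.0]
contact_force: [1.3, 0.6, -0.2]
opening: 0.608
finger_force: 20.0
```

>>> {"api": "step_arm", "payload": {
  "increments": [
    [[0,0,3],[0,0,0]],
    [[0,0,4],[0,0,0]],
    [[-0.1,3.5,1],[0,0,0]],
    [[-0.2,3.5,0],[0,0,0]],
    [[-0.2,3.5,0],[0,0,0]],
    [[-0.2,3.5,0],[0,0,0]],
    [[-0.2,3.5,0],[0,0,0]],
    [[-0.2,3.5,0],[0,0,0]],
    [[-0.1,3.5,0],[0,0,0]],
    [[0,0,0],[0,0,0]]
  ]
}}

```text
clock: 13.4
tool_pos: [0.5039, 0.0171, 0.1463]
eef_rot: [0.761, 0.648, 0.001, -0.002]
contact_force: [0.4, 0.1, -1.4]
opening: 0.609
finger_force: 20.0
```

>>> {"api": "step_arm", "payload": {
  "increments": [
    [[0,0,-2],[0,0,0]],
    [[0,0,-3],[0,0,0]],
    [[0,0,-2],[0,0,0]],
    [[0,0,-0.5],[0,0,0]],
    [[0,0,0],[0,0,0]],
    [[0,0,0],[0,0,0]],
    [[0,0,0],[0,0,0]],
    [[0,0,0],[0,0,0]],
    [[0,0,0],[0,0,0]],
    [[0,0,0],[0,0,0]]
  ]
}}

```text
clock: 14.4
tool_pos: [0.5048, 0.0105, 0.0721]
eef_rot: [0.764, 0.645, 0.0, 0.0]
contact_force: [-0.0, -0.5, -1.4]
opening: 0.609
finger_force: 20.0
```

>>> {"api": "step_arm", "payload": {
  "increments": [
    [[0,0,-0.5],[0,0,0]],
    [[0,0,-0.2],[0,0,0]],
    [[0,0,-0.2],[0,0,0]],
    [[0,0,0],[0,0,0]],
    [[0,0,0],[0,0,0]],
    [[0,0,0],[0,0,0]],
    [[0,0,0],[0,0,0]],
    [[0,0,0],[0,0,0]],
    [[0,0,0],[0,0,0]],
    [[0,0,0],[0,0,0]]
  ]
}}

```text
clock: 15.4
tool_pos: [0.5047, 0.0105, 0.0628]
eef_rot: [0.764, 0.645, 0.0, 0.0]
contact_force: [-0.2, -0.4, -0.4]
opening: 0.609
finger_force: 20.0
```

>>> {"api": "step_arm", "payload": {
  "increments": [
    [[0,0,0],[0,0,0]],
    [[0,0,0],[0,0,0]],
    [[0,0,0],[0,0,0]],
    [[0,0,0],[0,0,0]],
    [[0,0,0],[0,0,0]],
    [[0,0,2],[0,0,0]],
    [[0,0,4],[0,0,0]],
    [[0,0,4],[0,0,0]],
    [[0,-3.5,1],[0,0,0]],
    [[0,-3.5,0],[0,0,0]]
  ],
  "fingers": 0.8
}}

```text
clock: 16.4
tool_pos: [0.5062, -0.0592, 0.1749]
eef_rot: [0.763, 0.646, 0.002, 0.002]
contact_force: [-0.2, -0.4, -0.7]
opening: 0.8
finger_force: 0.0
```

>>> {"api": "step_arm", "payload": {
  "increments": [
    [[0,-4,0],[0,0,0]],
    [[0,-4,0],[0,0,0]],
    [[0,-4,0],[0,0,0]],
    [[0,-4,0],[0,0,0]],
    [[0,-4,0],[0,0,0]],
    [[0,-4,0],[0,0,0]],
    [[0,-1,0],[0,0,0]],
    [[0,0,0],[0,0,0]],
    [[0,0,0],[0,0,0]],
    [[0,0,0],[0,0,0]]
  ],
  "fingers": 1
}}

```text
clock: 17.4
tool_pos: [0.5051, -0.3069, 0.1725]
eef_rot: [0.763, 0.646, 0.001, -0.001]
contact_force: [-0.4, 0.7, 0.6]
opening: 0.999
finger_force: 0.0
```

>>> {"api": "step_arm", "payload": {
  "increments": [
    [[0,-0.1,-3.5],[0,0,0]],
    [[0,0,-3.5],[0,0,0]],
    [[0,0,-2],[0,0,0]],
    [[0,0,-1.2],[0,0,0]],
    [[0,0,-0.4],[0,0,0]],
    [[0,0,0],[0,0,0]],
    [[0,0,0],[0,0,0]],
    [[0,0,0],[0,0,0]],
    [[0,0,0],[0,0,0]],
    [[0,0,0],[0,0,0]]
  ]
}}

```text
clock: 18.4
tool_pos: [0.5049, -0.3107, 0.0673]
eef_rot: [0.764, 0.645, 0.0, 0.0]
contact_force: [-0.6, -0.0, 0.1]
opening: 1.002
finger_force: 0.0
```

>>> {"api": "step_arm", "payload": {
  "increments": [
    [[0,0,0],[0,0,0]],
    [[0,0,0],[0,0,0]],
    [[0,0,0],[0,0,0]],
    [[0,0,0],[0,0,0]],
    [[0,0,0],[0,0,0]],
    [[0,0,0],[0,0,0]],
    [[0,0,0],[0,0,0]],
    [[0,0,0],[0,0,0]],
    [[0,0,3],[0,0,0]],
    [[0,0,4],[0,0,0]]
  ],
  "fingers": 0
}}

```text
clock: 19.4
tool_pos: [0.503, -0.3094, 0.1355]
eef_rot: [0.764, 0.645, -0.001, -0.003]
contact_force: [0.4, -0.4, -0.9]
opening: 0.605
finger_force: 20.0
```

>>> {"api": "step_arm", "payload": {
  "increments": [
    [[-1,3.5,1],[0,0,0]],
    [[-1.1,3.5,0],[0,0,0]],
    [[-1.1,3.5,0],[0,0,0]],
    [[-1.1,3.5,0],[0,0,0]],
    [[-1.1,3.5,0],[0,0,0]],
    [[-1.1,3.5,0],[0,0,0]],
    [[-1.1,3.5,0],[0,0,0]],
    [[-1.1,3.5,0],[0,0,0]],
    [[-1.1,3.5,0],[0,0,0]],
    [[0,0,0],[0,0,0]]
  ]
}}

```text
clock: 20.4
tool_pos: [0.4044, 0.0093, 0.1466]
eef_rot: [0.762, 0.648, -0.0, -0.002]
contact_force: [-0.6, -1.2, -1.5]
opening: 0.604
finger_force: 20.0
```

>>> {"api": "step_arm", "payload": {
  "increments": [
    [[0.2,0,-2],[0,0,0]],
    [[0,0,-3],[0,0,0]],
    [[0,0,-2],[0,0,0]],
    [[0,0,-0.7],[0,0,0]],
    [[0,0,-0.3],[0,0,0]],
    [[0,0,-0.1],[0,0,0]],
    [[0,0,0],[0,0,0]],
    [[0,0,0],[0,0,0]],
    [[0,0,0],[0,0,0]],
    [[0,0,0],[0,0,0]]
  ]
}}

```text
clock: 21.4
tool_pos: [0.4116, 0.0045, 0.0697]
eef_rot: [0.764, 0.645, -0.002, -0.002]
contact_force: [-0.1, 0.8, -1.0]
opening: 0.609
finger_force: 20.0
```

>>> {"api": "step_arm", "payload": {
  "increments": [
    [[0,0,-0.4],[0,0,0]],
    [[0,0,-0.3],[0,0,0]],
    [[0,0,0],[0,0,0]],
    [[0,0,0],[0,0,0]],
    [[0,0,0],[0,0,0]],
    [[0,0,0],[0,0,0]],
    [[0,0,0],[0,0,0]],
    [[0,0,0],[0,0,0]],
    [[0,0,0],[0,0,0]],
    [[0,0,0],[0,0,0]]
  ]
}}

```text
clock: 22.4
tool_pos: [0.4134, 0.0046, 0.0645]
eef_rot: [0.764, 0.645, -0.004, -0.003]
contact_force: [-0.1, -0.7, -2.1]
opening: 0.607
finger_force: 20.0
```

>>> {"api": "step_arm", "payload": {
  "increments": [
    [[0,0,0],[0,0,0]],
    [[0,0,0],[0,0,0]],
    [[0,0,0],[0,0,0]],
    [[0,0,0],[0,0,0]],
    [[0,0,0],[0,0,0]],
    [[0,0,2],[0,0,0]],
    [[0,0,4],[0,0,0]],
    [[0,0,4],[0,0,0]],
    [[0,0,4],[0,0,0]],
    [[0,0,4],[0,0,0]]
  ],
  "fingers": 0.8
}}

```text
clock: 23.4
tool_pos: [0.4126, 0.0046, 0.2461]
eef_rot: [0.764, 0.645, -0.004, -0.003]
contact_force: [0.9, 0.3, 0.5]
opening: 0.798
finger_force: 0.0
```

>>> {"api": "step_arm", "payload": {
  "increments": [
    [[0.7,-2.8,1],[0,0,7.5]],
    [[0.7,-2.8,1],[0,0,7.5]],
    [[0.7,-2.8,1],[0,0,7.5]],
    [[0.7,-2.8,1],[0,0,7.5]],
    [[0.7,-2.8,1],[0,0,7.5]],
    [[0.7,-2.8,1],[0,0,7.5]],
    [[0.7,-2.8,1],[0,0,7.5]],
    [[0.7,-2.8,0],[0,0,7.5]],
    [[0.7,-2.8,0],[0,0,7.5]],
    [[0.7,-2.8,0],[0,0,7.5]]
  ],
  "fingers": 1
}}

```text
clock: 24.4
tool_pos: [0.4832, -0.2762, 0.3143]
eef_rot: [0.211, 0.977, -0.004, -0.001]
contact_force: [2.0, -0.1, -0.1]
opening: 1.001
finger_force: 0.0
```

>>> {"api": "step_arm", "payload": {
  "increments": [
    [[0.7,-2.8,0],[0,0,7.5]],
    [[0.7,-2.8,0],[0,0,7.5]],
    [[0.7,0,0],[0,0,0]],
    [[0,0,0],[0,0,0]],
    [[0,0,0],[0,0,0]],
    [[0,0,0],[0,0,0]],
    [[0,0,0],[0,0,0]],
    [[0,0,0],[0,0,0]],
    [[0,0,0],[0,0,0]],
    [[0,0,0],[0,0,0]]
  ]
}}

```text
clock: 25.4
tool_pos: [0.5044, -0.3312, 0.3146]
eef_rot: [0.085, 0.996, -0.005, 0.0]
contact_force: [0.8, 0.3, 0.3]
opening: 0.997
finger_force: 0.0
```

```bash
python3 - <<'E'
from h import *
c,p,d=snap('wrist','w4.png'); np.savez('w4.npz',p=p,d=d,R=c['R'],t=c['t'])
snap('top','t4.png')
s=r.get_state(); print(s['clock'],s['tool_pos'],s['eef_rot'],s['q'].round(2))
a=[cv2.imread(f'pics/{n}4.png') for n in 'wt']
cv2.imwrite('pics/wt4.png',cv2.resize(np.hstack(a),(800,300)))
E
```

```text
25.5 [ 0.50433379 -0.33139172  0.31454151] [ 8.45823122e-02  9.96405132e-01 -4.74675102e-03  3.37532070e-04] [ 0.33  0.59  0.31  1.55 -0.19  1.02  2.08]
```

View pics/wt4.png

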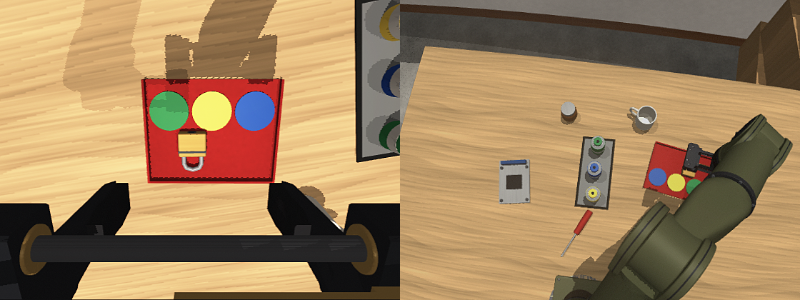

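All three cans stand on the mat, and the rack shows the discs green (168,111), yellow (211,111), blue (255,111) and the padlock (192,145) at half scale in the left half.

```bash
python3 - <<'E'
from meas import *
c,p,d=load('w4.npz');h=hsv(p);X=cloud(c,d)
ra=(X[...,1]<-.15)&(X[...,1]>-.47)&(X[...,0]>.4)&(X[...,0]<.65)&(d>0)
for k in('blue','yellow','green'):
    m=(mask(h,k)&ra&(X[...,2]<.018)).astype(np.uint8); cs,_=cv2.findContours(m,cv2.RETR_EXTERNAL,cv2.CHAIN_APPROX_NONE); q=max(cs,key=cv2.contourArea)[:,0]
    W=plane(c,q,.009); (x,y),rad=cv2.minEnclosingCircle((W[:,:2]*1000).astype(np.float32)); e=cv2.fitEllipse((W[:,:2]*1000).astype(np.float32)); print(k,round(x,1),round(y,1),round(rad,1),np.round(e[0],1),np.round(e[1],1),'z',np.median(X[m>0][:,2]).round(4))
br=(h[...,0]>=12)&(h[...,0]<=28)&(h[...,1]>70)&ra&(X[...,2]>.02)&(X[...,2]<.035)
rect(c,X,br,.028,'brass')
lk=ra&(X[...,2]>.012)&(X[...,2]<.035)&(X[...,0]>.525)&(X[...,0]<.612)&(abs(X[...,1]+.35)<.04)
sh=lk&(h[...,1]<90)
rect(c,X,sh,.02,'shackle')
E
```

```text
blue 516.1 -234.1 34.9 [ 516.3 -234.3] [68.  68.5] z 0.0085Traceback (most recent call last):
  File "<stdin>", line 6, in <module>
cv2.error: OpenCV(4.12.0) /io/opencv/modules/imgproc/src/shapedescr.cpp:361: error: (-201:Incorrect size of input array) There should be at least 5 points to fit the ellipse in function 'fitEllipseNoDirect'
```

```bash
python3 - <<'E'
from meas import *
c,p,d=load('w4.npz');h=hsv(p);X=cloud(c,d)
ra=(X[...,1]<-.15)&(X[...,1]>-.47)&(X[...,0]>.4)&(X[...,0]<.65)&(d>0)
print(h[222,422],h[222,336])
for k,a,b in(('yellow',22,36),('green',50,95)):
    m=((h[...,0]>=a)&(h[...,0]<=b)&(h[...,1]>80)&ra&(X[...,2]<.018)).astype(np.uint8); cs,_=cv2.findContours(m,cv2.RETR_EXTERNAL,cv2.CHAIN_APPROX_NONE); q=max(cs,key=cv2.contourArea)[:,0]
    W=plane(c,q,.009); e=cv2.fitEllipse((W[:,:2]*1000).astype(np.float32)); print(k,np.round(e[0],1),np.round(e[1],1),'z',np.median(X[m>0][:,2]).round(4))
br=(h[...,0]>=12)&(h[...,0]<=28)&(h[...,1]>70)&ra&(X[...,2]>.02)&(X[...,2]<.035)
rect(c,X,br,.028,'brass')
lk=ra&(X[...,2]>.012)&(X[...,2]<.035)&(X[...,0]>.525)&(X[...,0]<.612)&(abs(X[...,1]+.35)<.04)
rect(c,X,lk&(h[...,1]<90),.02,'shackle')
E
```

```text
[ 18 111 235] [  1 204 205]
yellow [ 503.7 -308.9] [68.7 68.7] z 0.0083
green [ 490.9 -383.4] [68.  68.5] z 0.0083
brass [ 548.2 -352.4] [48.1 32.7] 80.48 depth z 0.0273
shackle [ 592.4 -358.5] [38.1 26.7] 80.49 depth z 0.0202
```

>>> {"api": "step_arm", "payload": {
  "increments": [
    [[2.6,-1.1,-3],[0,0,0]],
    [[2.6,-1.1,-4],[0,0,0]],
    [[0,0,-4],[0,0,0]],
    [[0,0,-4],[0,0,0]],
    [[0,0,-4],[0,0,0]],
    [[0,0,-3],[0,0,0]],
    [[0,0,-2],[0,0,0]],
    [[0,0,-1],[0,0,0]],
    [[0,0,0],[0,0,0]],
    [[0,0,0],[0,0,0]]
  ],
  "fingers": 0.75
}}

```text
clock: 26.5
tool_pos: [0.557, -0.354, 0.0655]
eef_rot: [0.085, 0.996, -0.005, 0.001]
contact_force: [-0.1, 0.0, -0.1]
opening: 0.75
finger_force: 0.0
```

>>> {"api": "step_arm", "payload": {
  "increments": [
    [[0,0,-2],[0,0,0]],
    [[0,0,-2],[0,0,0]],
    [[0,0,-1],[0,0,0]],
    [[0,0,-0.5],[0,0,0]],
    [[0,0,0],[0,0,0]],
    [[0,0,0],[0,0,0]],
    [[0,0,0],[0,0,0]],
    [[0,0,0],[0,0,0]],
    [[0,0,0],[0,0,0]],
    [[0,0,0],[0,0,0]]
  ]
}}

```text
clock: 27.5
tool_pos: [0.5565, -0.3534, 0.0097]
eef_rot: [0.085, 0.996, -0.005, 0.0]
contact_force: [-0.8, -0.9, 0.7]
opening: 0.75
finger_force: 0.0
```

>>> {"api": "step_arm", "payload": {
  "increments": [
    [[0,0,0],[0,0,0]],
    [[0,0,0],[0,0,0]],
    [[0,0,0],[0,0,0]],
    [[0,0,0],[0,0,0]],
    [[0,0,0],[0,0,0]],
    [[0,0,0],[0,0,0]],
    [[0,0,0],[0,0,0]],
    [[0,0,0],[0,0,0]],
    [[0,0,0],[0,0,0]],
    [[0,0,0],[0,0,0]]
  ],
  "fingers": 0,
  "grip_force": 40
}}

```text
clock: 28.5
tool_pos: [0.5563, -0.3536, 0.0095]
eef_rot: [0.085, 0.996, -0.005, 0.0]
contact_force: [-1.3, -1.5, 1.0]
opening: 0.564
finger_force: 40.0
```

>>> {"api": "step_arm", "payload": {
  "increments": [
    [[0,0,2],[0,0,0]],
    [[0,0,4],[0,0,0]],
    [[0,0,4],[0,0,0]],
    [[0,0,4],[0,0,0]],
    [[0,0,4],[0,0,0]],
    [[0,0,2],[0,0,0]],
    [[-0.7,3.7,0],[0,0,1.1]],
    [[-0.7,3.7,0],[0,0,1.1]],
    [[-0.7,3.7,0],[0,0,1.1]],
    [[-0.7,3.7,0],[0,0,1.1]]
  ]
}}

```text
clock: 29.5
tool_pos: [0.5274, -0.2028, 0.209]
eef_rot: [0.045, 0.999, -0.004, -0.0]
contact_force: [-0.2, -0.6, -2.8]
opening: 0.563
finger_force: 39.9
```

>>> {"api": "step_arm", "payload": {
  "increments": [
    [[-0.7,3.7,0],[0,0,1.1]],
    [[-0.7,3.7,0],[0,0,1.1]],
    [[-0.7,3.7,0],[0,0,1.1]],
    [[-0.7,3.7,0],[0,0,1.1]],
    [[-0.7,3.7,0],[0,0,1.1]],
    [[-0.7,3.7,0],[0,0,1.1]],
    [[-0.7,3.7,0],[0,0,1.1]],
    [[-0.7,3.7,0],[0,0,1.1]],
    [[-0.7,3.7,0],[0,0,1.1]],
    [[-0.7,3.7,0],[0,0,1.1]]
  ]
}}

```text
clock: 30.5
tool_pos: [0.457, 0.1666, 0.2092]
eef_rot: [-0.051, 0.999, -0.004, 0.0]
contact_force: [0.6, 0.5, -2.9]
opening: 0.566
finger_force: 39.9
```

>>> {"api": "step_arm", "payload": {
  "increments": [
    [[-0.7,3.7,0],[0,0,1.1]],
    [[-0.7,3.7,0],[0,0,1.1]],
    [[-0.7,3.7,0],[0,0,1.1]],
    [[-0.7,3.7,0],[0,0,1.1]],
    [[0,0.5,0],[0,0,0]],
    [[0,0,-3],[0,0,0]],
    [[0,0,-4],[0,0,0]],
    [[0,0,-3],[0,0,0]],
    [[0,0,0],[0,0,0]],
    [[0,0,0],[0,0,0]]
  ]
}}

```text
clock: 31.5
tool_pos: [0.4302, 0.3172, 0.1096]
eef_rot: [-0.088, 0.996, -0.005, 0.001]
contact_force: [0.9, 0.6, -2.4]
opening: 0.564
finger_force: 40.0
```

```bash
python3 - <<'E'
from h import *
snap('wrist')
c,p,d=snap('wrist','w5.png')
s=r.get_state(); print(s['clock'],s['tool_pos'],s['eef_rot'],s['q'].round(2),s['opening'])
E
```

```text
31.6 [0.43131566 0.31801827 0.11101456] [-0.08784815  0.99612356 -0.00394693  0.00223058] [-0.85  0.79  0.21  1.95 -0.34  0.44  1.36] 0.5658834267466587
```

View pics/w5.png

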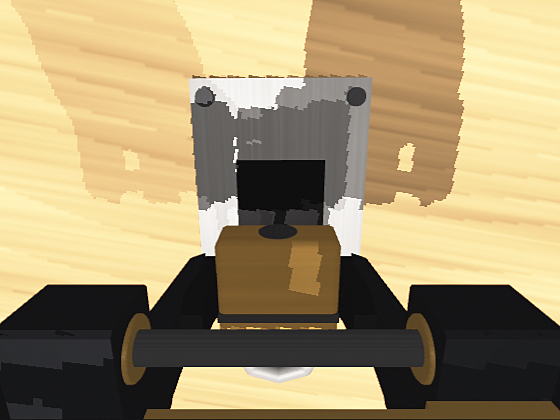

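The padlock is level in the fingers, body at about (218–340, 226–320), with the pad behind it at (281,190). I'll check its offset in the grip.

```bash
python3 - <<'E'
from h import *
c,p,d=snap('wrist'); X=cloud(c,d); s=r.get_state(); T=s['tool_pos']
a=np.radians(10.2); ex=np.array([np.cos(a),np.sin(a)]); ey=np.array([-ex[1],ex[0]])
L=np.dstack([(X[...,:2]-T[:2])@ex,(X[...,:2]-T[:2])@ey,X[...,2]-T[2]])
m=np.zeros((420,560),bool); m[215:322,215:342]=1; m&=(L[...,2]<.025)&(L[...,2]>-.01)&(d>0)&(d<.4)
t=m&(L[...,2]>.014); print(np.percentile(L[m],[1,50,99],axis=0).round(4)); print(np.percentile(L[t],[1,50,99],axis=0).round(4))
print(L[230:320:10,250].round(4))
E
```

```text
[[-0.0239 -0.0236 -0.0001]
 [-0.0094  0.0014  0.0175]
 [ 0.0117  0.0262  0.0193]]
[[-0.0234 -0.0236  0.0145]
 [-0.0068  0.0014  0.0177]
 [ 0.0118  0.0261  0.0193]]
[[-0.0231 -0.0104  0.0047]
 [-0.023  -0.0095  0.0153]
 [-0.0197 -0.0094  0.0174]
 [-0.0147 -0.0097  0.0158]
 [-0.0114 -0.0096  0.0181]
 [-0.0069 -0.0097  0.0178]
 [-0.0022 -0.0099  0.0176]
 [ 0.002  -0.0099  0.0182]
 [ 0.0074 -0.0101  0.0172]]
```

>>> {"api": "step_arm", "payload": {
  "increments": [
    [[-0.4,0.1,-3],[0,0,0]],
    [[0,0,-3],[0,0,0]],
    [[0,0,-1.5],[0,0,0]],
    [[0,0,-0.8],[0,0,0]],
    [[0,0,-0.4],[0,0,0]],
    [[0,0,0],[0,0,0]],
    [[0,0,0],[0,0,0]],
    [[0,0,0],[0,0,0]],
    [[0,0,0],[0,0,0]],
    [[0,0,0],[0,0,0]]
  ]
}}

```text
clock: 32.65
tool_pos: [0.4265, 0.3187, 0.0229]
eef_rot: [-0.088, 0.996, -0.004, 0.001]
contact_force: [-0.4, -0.3, -2.2]
opening: 0.563
finger_force: 40.0
```

Down 9 mm, release, then rise.

>>> {"api": "step_arm", "payload": {
  "increments": [
    [[0,0,-0.5],[0,0,0]],
    [[0,0,-0.2],[0,0,0]],
    [[0,0,-0.1],[0,0,0]],
    [[0,0,-0.1],[0,0,0]],
    [[0,0,0],[0,0,0]],
    [[0,0,0],[0,0,0]],
    [[0,0,0],[0,0,0]],
    [[0,0,0],[0,0,0]],
    [[0,0,0],[0,0,0]],
    [[0,0,0],[0,0,0]]
  ]
}}

```text
clock: 33.65
tool_pos: [0.4264, 0.3186, 0.0135]
eef_rot: [-0.088, 0.996, -0.005, 0.001]
contact_force: [0.4, 0.2, -3.0]
opening: 0.561
finger_force: 40.0
```

>>> {"api": "step_arm", "payload": {
  "increments": [
    [[0,0,0],[0,0,0]],
    [[0,0,0],[0,0,0]],
    [[0,0,0],[0,0,0]],
    [[0,0,0],[0,0,0]],
    [[0,0,0],[0,0,0]],
    [[0,0,1],[0,0,0]],
    [[0,0,3],[0,0,0]],
    [[0,0,4],[0,0,0]],
    [[0,0,4],[0,0,0]],
    [[0,0,4],[0,0,0]]
  ],
  "fingers": 0.75
}}

```text
clock: 34.65
tool_pos: [0.4261, 0.3183, 0.1757]
eef_rot: [-0.088, 0.996, -0.005, 0.001]
contact_force: [-0.5, 1.1, 0.0]
opening: 0.751
finger_force: 0.0
```

>>> {"api": "step_arm", "payload": {
  "increments": [
    [[0,0,4],[0,0,0]],
    [[0,0,4],[0,0,0]],
    [[0,0,4],[0,0,0]],
    [[0,0,2],[0,0,0]],
    [[0,0,0],[0,0,0]],
    [[0,0,0],[0,0,0]],
    [[0,0,0],[0,0,0]],
    [[0,0,0],[0,0,0]],
    [[0,0,0],[0,0,0]],
    [[0,0,0],[0,0,0]]
  ]
}}

```text
clock: 35.65
tool_pos: [0.4262, 0.3184, 0.3129]
eef_rot: [-0.088, 0.996, -0.005, 0.001]
contact_force: [0.6, 1.4, -0.2]
opening: 0.749
finger_force: 0.0
```

```bash
python3 - <<'E'
from h import *
c,p,d=snap('wrist','w6.png'); np.savez('w6.npz',p=p,d=d,R=c['R'],t=c['t'])
s=r.get_state(); print(s['clock'],s['tool_pos'],s['eef_rot'],s['q'].round(2),s['opening'])
E
```

```text
35.7 [0.42627415 0.31847267 0.31309288] [-8.79987306e-02  9.96108123e-01 -4.91589369e-03  8.15772975e-04] [-0.98  0.5   0.39  1.76 -0.22  0.93  1.25] 0.7500773448292026
```

View pics/w6.png

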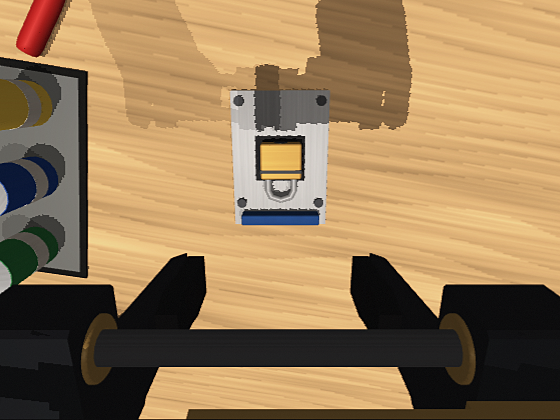

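The padlock lies on the pad at (281,160), shackle to the stop, looking well centred; measure it.

```bash
python3 - <<'E'
from meas import *
c,p,d=load('w6.npz');h=hsv(p);X=cloud(c,d)
a=np.radians(10.3); ex=np.array([np.cos(a),np.sin(a)]); ey=np.array([-ex[1],ex[0]]); P0=np.array([.4246,.3192])
roi=np.zeros((420,560),bool);roi[130:205,250:315]=1
br=roi&(h[...,0]>=12)&(h[...,0]<=30)&(h[...,1]>70)&(X[...,2]>.02)
R=rect(c,X,br,.032,'brass')
v,u=np.nonzero(br); W=plane(c,np.c_[u,v],.032)[:,:2]-P0; print('brass x',np.percentile(W@ex,[1,99]).round(4),'y',np.percentile(W@ey,[1,99]).round(4))
sh=roi&(h[...,1]<60)&(X[...,2]>.018); v,u=np.nonzero(sh&(np.arange(420)[:,None]>175)); W=plane(c,np.c_[u,v],.024)[:,:2]-P0; print('sh x',np.percentile(W@ex,[1,99]).round(4),'y',np.percentile(W@ey,[1,99]).round(4))
E
```

```text
brass [418.7 318.3] [33.5 48.3] 10.22 depth z 0.0313
brass x [-0.0216  0.0219] y [-0.0237  0.0242]
sh x [0.025  0.0535] y [-0.026   0.0246]
```

>>> {"api": "step_arm", "payload": {
  "increments": [
    [[1.2,-2.2,-0.7],[0,0,-8]],
    [[1.2,-2.2,-0.7],[0,0,-8]],
    [[1.2,-2.2,-0.7],[0,0,-8]],
    [[1.2,-2.2,-0.7],[0,0,-8]],
    [[1.2,-2.2,-0.7],[0,0,-8]],
    [[1.2,-2.2,-0.7],[0,0,-8]],
    [[1.2,-2.2,-0.7],[0,0,-8]],
    [[1.2,-2.2,-0.7],[0,0,-8]],
    [[1.2,-2.2,-0.7],[0,0,-8]],
    [[1.2,-2.2,-0.7],[0,0,-8]]
  ],
  "fingers": 0.85
}}

```text
clock: 36.7
tool_pos: [0.5468, 0.0979, 0.2431]
eef_rot: [0.575, 0.818, -0.004, -0.002]
contact_force: [-0.7, 0.3, -0.7]
opening: 0.845
finger_force: 0.0
```

>>> {"api": "step_arm", "payload": {
  "increments": [
    [[1.4,-2.2,-1.7],[0,0,-8]],
    [[1.4,-2.2,-1.7],[0,0,-8]],
    [[1.4,-2.2,-1.7],[0,0,-8]],
    [[1.4,-2.1,-1.7],[0,0,-6]],
    [[0,0,0],[0,0,0]],
    [[0,0,0],[0,0,0]],
    [[0,0,0],[0,0,0]],
    [[0,0,0],[0,0,0]],
    [[0,0,0],[0,0,0]],
    [[0,0,0],[0,0,0]]
  ]
}}

```text
clock: 37.7
tool_pos: [0.6024, 0.0123, 0.176]
eef_rot: [0.765, 0.644, -0.003, -0.003]
contact_force: [-0.2, -0.5, -0.2]
opening: 0.85
finger_force: 0.0
```

>>> {"api": "step_arm", "payload": {
  "increments": [
    [[0,0,-3.5],[0,0,0]],
    [[0,0,-3.5],[0,0,0]],
    [[0,0,-2.5],[0,0,0]],
    [[0,0,-1.2],[0,0,0]],
    [[0,0,-0.6],[0,0,0]],
    [[0,0,0],[0,0,0]],
    [[0,0,0],[0,0,0]],
    [[0,0,0],[0,0,0]],
    [[0,0,0],[0,0,0]],
    [[0,0,0],[0,0,0]]
  ]
}}

```text
clock: 38.7
tool_pos: [0.6027, 0.0116, 0.063]
eef_rot: [0.765, 0.643, -0.003, -0.003]
contact_force: [0.1, -0.4, 0.6]
opening: 0.852
finger_force: 0.0
```

>>> {"api": "step_arm", "payload": {
  "increments": [
    [[0,0,0],[0,0,0]],
    [[0,0,0],[0,0,0]],
    [[0,0,0],[0,0,0]],
    [[0,0,0],[0,0,0]],
    [[0,0,0],[0,0,0]],
    [[0,0,0],[0,0,0]],
    [[0,0,0],[0,0,0]],
    [[0,0,0],[0,0,0]],
    [[0,0,0],[0,0,0]],
    [[0,0,0],[0,0,0]]
  ],
  "fingers": 0,
  "grip_force": 20
}}

```text
clock: 39.7
tool_pos: [0.6024, 0.0116, 0.0625]
eef_rot: [0.765, 0.643, -0.004, -0.003]
contact_force: [-0.3, 0.3, 0.4]
opening: 0.606
finger_force: 20.0
```

>>> {"api": "step_arm", "payload": {
  "increments": [
    [[0,0,2.5],[0,0,0]],
    [[0,0,4],[0,0,0]],
    [[0,0,3],[0,0,0]],
    [[-1.1,-4,0],[0,0,0]],
    [[-1.1,-4,0],[0,0,0]],
    [[-1.1,-4,0],[0,0,0]],
    [[-1.1,-4,0],[0,0,0]],
    [[-1.1,-4,0],[0,0,0]],
    [[-1.1,-4,0],[0,0,0]],
    [[-1.1,-4,0],[0,0,0]]
  ]
}}

```text
clock: 40.7
tool_pos: [0.5245, -0.2696, 0.1572]
eef_rot: [0.765, 0.643, -0.004, -0.004]
contact_force: [-0.2, -0.1, -1.1]
opening: 0.606
finger_force: 20.0
```

>>> {"api": "step_arm", "payload": {
  "increments": [
    [[-1.1,-4,0],[0,0,0]],
    [[-1.1,-4,0],[0,0,0]],
    [[-1.2,-3.5,0],[0,0,0]],
    [[0,0,-3],[0,0,0]],
    [[0,0,-3],[0,0,0]],
    [[0,0,0],[0,0,0]],
    [[0,0,0],[0,0,0]],
    [[0,0,0],[0,0,0]],
    [[0,0,0],[0,0,0]],
    [[0,0,0],[0,0,0]]
  ]
}}

```text
clock: 41.7
tool_pos: [0.492, -0.3837, 0.0987]
eef_rot: [0.765, 0.644, -0.003, -0.002]
contact_force: [-0.7, -0.9, -1.3]
opening: 0.604
finger_force: 20.0
```

>>> {"api": "step_arm", "payload": {
  "increments": [
    [[-0.1,0,-1.5],[0,0,0]],
    [[0,0,-0.9],[0,0,0]],
    [[0,0,-0.4],[0,0,0]],
    [[0,0,-0.2],[0,0,0]],
    [[0,0,-0.1],[0,0,0]],
    [[0,0,0],[0,0,0]],
    [[0,0,0],[0,0,0]],
    [[0,0,0],[0,0,0]],
    [[0,0,0],[0,0,0]],
    [[0,0,0],[0,0,0]]
  ]
}}

```text
clock: 42.7
tool_pos: [0.4897, -0.3826, 0.0675]
eef_rot: [0.766, 0.643, -0.003, -0.004]
contact_force: [-2.8, 4.2, 11.4]
opening: 0.607
finger_force: 20.0
```

>>> {"api": "step_arm", "payload": {
  "increments": [
    [[0,0,0],[0,0,0]],
    [[0,0,0],[0,0,0]],
    [[0,0,0],[0,0,0]],
    [[0,0,0],[0,0,0]],
    [[0,0,0],[0,0,0]],
    [[0,0,2],[0,0,0]],
    [[0,0,4],[0,0,0]],
    [[0,0,4],[0,0,0]],
    [[-0.8,3.9,1],[0,0,0]],
    [[-0.8,3.9,0],[0,0,0]]
  ],
  "fingers": 0.9
}}

```text
clock: 43.7
tool_pos: [0.475, -0.3068, 0.1787]
eef_rot: [0.766, 0.643, -0.003, -0.0]
contact_force: [0.7, 1.3, -0.8]
opening: 0.904
finger_force: 0.0
```

>>> {"api": "step_arm", "payload": {
  "increments": [
    [[-0.8,3.9,0],[0,0,0]],
    [[-0.8,3.9,0],[0,0,0]],
    [[-0.8,3.9,0],[0,0,0]],
    [[-0.8,3.9,0],[0,0,0]],
    [[-0.8,3.9,0],[0,0,0]],
    [[-0.8,3.9,0],[0,0,0]],
    [[-0.8,3.8,0],[0,0,0]],
    [[-0.4,3.7,0],[0,0,0]],
    [[0,0,0],[0,0,0]],
    [[0,0,0],[0,0,0]]
  ],
  "fingers": 0.8
}}

```text
clock: 44.7
tool_pos: [0.4146, 0.0041, 0.1766]
eef_rot: [0.765, 0.644, -0.004, -0.003]
contact_force: [-0.1, -0.6, -0.0]
opening: 0.798
finger_force: 0.0
```

>>> {"api": "step_arm", "payload": {
  "increments": [
    [[-0.1,0,-3.5],[0,0,0]],
    [[0,0,-3.5],[0,0,0]],
    [[0,0,-2.5],[0,0,0]],
    [[0,0,-1.2],[0,0,0]],
    [[0,0,-0.5],[0,0,0]],
    [[0,0,0],[0,0,0]],
    [[0,0,0],[0,0,0]],
    [[0,0,0],[0,0,0]],
    [[0,0,0],[0,0,0]],
    [[0,0,0],[0,0,0]]
  ]
}}

```text
clock: 45.7
tool_pos: [0.4136, 0.0035, 0.0676]
eef_rot: [0.765, 0.644, -0.004, -0.003]
contact_force: [-0.4, 0.4, -0.3]
opening: 0.798
finger_force: 0.0
```

>>> {"api": "step_arm", "payload": {
  "increments": [
    [[0,0,0],[0,0,0]],
    [[0,0,0],[0,0,0]],
    [[0,0,0],[0,0,0]],
    [[0,0,0],[0,0,0]],
    [[0,0,0],[0,0,0]],
    [[0,0,0],[0,0,0]],
    [[0,0,0],[0,0,0]],
    [[0,0,0],[0,0,0]],
    [[0,0,0],[0,0,0]],
    [[0,0,0],[0,0,0]]
  ],
  "fingers": 0
}}

```text
clock: 46.7
tool_pos: [0.4132, 0.0033, 0.0673]
eef_rot: [0.765, 0.644, -0.004, -0.003]
contact_force: [-0.6, -0.4, 4.1]
opening: 0.605
finger_force: 20.0
```

>>> {"api": "step_arm", "payload": {
  "increments": [
    [[0,0,3],[0,0,0]],
    [[0,0,4],[0,0,0]],
    [[0.5,-3.9,1],[0,0,0]],
    [[1.2,-3.9,0],[0,0,0]],
    [[1.2,-3.9,0],[0,0,0]],
    [[1.2,-3.9,0],[0,0,0]],
    [[1.2,-3.9,0],[0,0,0]],
    [[1.2,-3.9,0],[0,0,0]],
    [[1.2,-3.9,0],[0,0,0]],
    [[1.3,-3.9,0],[0,0,0]]
  ]
}}

```text
clock: 47.7
tool_pos: [0.5031, -0.31, 0.1467]
eef_rot: [0.765, 0.643, -0.004, -0.004]
contact_force: [0.6, 0.2, -1.8]
opening: 0.608
finger_force: 20.0
```

>>> {"api": "step_arm", "payload": {
  "increments": [
    [[0,0,0],[0,0,0]],
    [[0,0,0],[0,0,0]],
    [[0,0,-2],[0,0,0]],
    [[0,0,-2],[0,0,0]],
    [[0,0,0],[0,0,0]],
    [[0,0,0],[0,0,0]],
    [[0,0,0],[0,0,0]],
    [[0,0,0],[0,0,0]],
    [[0,0,0],[0,0,0]],
    [[0,0,0],[0,0,0]]
  ]
}}

```text
clock: 48.7
tool_pos: [0.5035, -0.3088, 0.1077]
eef_rot: [0.765, 0.644, -0.004, -0.003]
contact_force: [0.3, -0.9, -1.9]
opening: 0.609
finger_force: 20.0
```

>>> {"api": "step_arm", "payload": {
  "increments": [
    [[0,0,-1.5],[0,0,0]],
    [[0,0,-1],[0,0,0]],
    [[0,0,-0.5],[0,0,0]],
    [[0,0,-0.3],[0,0,0]],
    [[0,0,-0.2],[0,0,0]],
    [[0,0,0],[0,0,0]],
    [[0,0,0],[0,0,0]],
    [[0,0,0],[0,0,0]],
    [[0,0,0],[0,0,0]],
    [[0,0,0],[0,0,0]]
  ]
}}

```text
clock: 49.7
tool_pos: [0.5034, -0.3089, 0.0724]
eef_rot: [0.765, 0.644, -0.004, -0.003]
contact_force: [-0.9, -0.3, 0.7]
opening: 0.605
finger_force: 20.0
```

Release; then over to blue on the mat at (0.5047, 0.0105).

>>> {"api": "step_arm", "payload": {
  "increments": [
    [[0,0,0],[0,0,0]],
    [[0,0,0],[0,0,0]],
    [[0,0,0],[0,0,0]],
    [[0,0,0],[0,0,0]],
    [[0,0,0],[0,0,0]],
    [[0,0,2],[0,0,0]],
    [[0,0,4],[0,0,0]],
    [[0,0,4],[0,0,0]],
    [[0,3.9,0.5],[0,0,0]],
    [[0,3.9,0],[0,0,0]]
  ],
  "fingers": 0.9
}}

```text
clock: 50.7
tool_pos: [0.504, -0.2317, 0.1792]
eef_rot: [0.766, 0.642, -0.003, -0.001]
contact_force: [0.4, 0.4, -0.3]
opening: 0.896
finger_force: 0.0
```

>>> {"api": "step_arm", "payload": {
  "increments": [
    [[0,3.9,0],[0,0,0]],
    [[0,3.9,0],[0,0,0]],
    [[0,3.9,0],[0,0,0]],
    [[0,3.9,0],[0,0,0]],
    [[0,3.9,0],[0,0,0]],
    [[0.1,3.9,0],[0,0,0]],
    [[0,0.7,0],[0,0,0]],
    [[0,0,0],[0,0,0]],
    [[0,0,0],[0,0,0]],
    [[0,0,0],[0,0,0]]
  ]
}}

```text
clock: 51.7
tool_pos: [0.5044, 0.0082, 0.1775]
eef_rot: [0.766, 0.642, -0.004, -0.002]
contact_force: [0.0, 0.2, -0.4]
opening: 0.899
finger_force: 0.0
```

>>> {"api": "step_arm", "payload": {
  "increments": [
    [[0,0.2,-3.5],[0,0,0]],
    [[0,0,-3.5],[0,0,0]],
    [[0,0,-2.5],[0,0,0]],
    [[0,0,-1.2],[0,0,0]],
    [[0,0,-0.6],[0,0,0]],
    [[0,0,0],[0,0,0]],
    [[0,0,0],[0,0,0]],
    [[0,0,0],[0,0,0]],
    [[0,0,0],[0,0,0]],
    [[0,0,0],[0,0,0]]
  ]
}}

```text
clock: 52.7
tool_pos: [0.5046, 0.0124, 0.0647]
eef_rot: [0.765, 0.644, -0.004, -0.003]
contact_force: [0.3, 0.2, -0.4]
opening: 0.899
finger_force: 0.0
```

>>> {"api": "step_arm", "payload": {
  "increments": [
    [[0,0,0],[0,0,0]],
    [[0,0,0],[0,0,0]],
    [[0,0,0],[0,0,0]],
    [[0,0,0],[0,0,0]],
    [[0,0,0],[0,0,0]],
    [[0,0,0],[0,0,0]],
    [[0,0,0],[0,0,0]],
    [[0,0,0],[0,0,0]],
    [[0,0,0],[0,0,0]],
    [[0,0,0],[0,0,0]]
  ],
  "fingers": 0
}}

```text
clock: 53.7
tool_pos: [0.5044, 0.0123, 0.0643]
eef_rot: [0.765, 0.644, -0.004, -0.003]
contact_force: [0.4, -0.1, -0.1]
opening: 0.604
finger_force: 20.0
```

>>> {"api": "step_arm", "payload": {
  "increments": [
    [[0,0,3],[0,0,0]],
    [[0,0,4],[0,0,0]],
    [[0.2,-3.5,1],[0,0,0]],
    [[0.2,-3.5,0],[0,0,0]],
    [[0.2,-3.5,0],[0,0,0]],
    [[0.2,-3.5,0],[0,0,0]],
    [[0.2,-3.5,0],[0,0,0]],
    [[0.2,-3.5,0],[0,0,0]],
    [[0,-3.5,0],[0,0,0]],
    [[0,0,0],[0,0,0]]
  ]
}}

```text
clock: 54.7
tool_pos: [0.5148, -0.2394, 0.1447]
eef_rot: [0.768, 0.641, -0.006, -0.001]
contact_force: [-0.6, 0.3, -1.3]
opening: 0.604
finger_force: 20.0
```

>>> {"api": "step_arm", "payload": {
  "increments": [
    [[0,0,0],[0,0,0]],
    [[0,0,-2],[0,0,0]],
    [[0,0,-2],[0,0,0]],
    [[0,0,0],[0,0,0]],
    [[0,0,0],[0,0,0]],
    [[0,0,0],[0,0,0]],
    [[0,0,0],[0,0,0]],
    [[0,0,0],[0,0,0]],
    [[0,0,0],[0,0,0]],
    [[0,0,0],[0,0,0]]
  ]
}}

```text
clock: 55.7
tool_pos: [0.5164, -0.2327, 0.1044]
eef_rot: [0.765, 0.644, -0.004, -0.003]
contact_force: [0.1, 0.6, -0.5]
opening: 0.604
finger_force: 20.0
```

Down 35 mm, release, then rise and look.

>>> {"api": "step_arm", "payload": {
  "increments": [
    [[0,0,-1.5],[0,0,0]],
    [[0,0,-1],[0,0,0]],
    [[0,0,-0.5],[0,0,0]],
    [[0,0,-0.3],[0,0,0]],
    [[0,0,-0.2],[0,0,0]],
    [[0,0,0],[0,0,0]],
    [[0,0,0],[0,0,0]],
    [[0,0,0],[0,0,0]],
    [[0,0,0],[0,0,0]],
    [[0,0,0],[0,0,0]]
  ]
}}

```text
clock: 56.7
tool_pos: [0.5164, -0.2327, 0.0693]
eef_rot: [0.765, 0.644, -0.004, -0.003]
contact_force: [0.2, -0.4, -1.2]
opening: 0.605
finger_force: 20.0
```

>>> {"api": "step_arm", "payload": {
  "increments": [
    [[0,0,0],[0,0,0]],
    [[0,0,0],[0,0,0]],
    [[0,0,0],[0,0,0]],
    [[0,0,0],[0,0,0]],
    [[0,0,0],[0,0,0]],
    [[0,0,2],[0,0,0]],
    [[0,0,4],[0,0,0]],
    [[0,0,4],[0,0,0]],
    [[0,0,4],[0,0,0]],
    [[0,0,4],[0,0,0]]
  ],
  "fingers": 0.9
}}

```text
clock: 57.7
tool_pos: [0.516, -0.2325, 0.2509]
eef_rot: [0.766, 0.643, -0.004, -0.003]
contact_force: [1.5, 0.6, 0.1]
opening: 0.898
finger_force: 0.0
```

>>> {"api": "step_arm", "payload": {
  "increments": [
    [[-0.5,-1.7,3],[0,0,0]],
    [[-0.5,-1.7,3],[0,0,0]],
    [[-0.5,-1.7,1],[0,0,0]],
    [[-0.5,-1.7,0],[0,0,0]],
    [[-0.5,-1.7,0],[0,0,0]],
    [[0,0,0],[0,0,0]],
    [[0,0,0],[0,0,0]],
    [[0,0,0],[0,0,0]],
    [[0,0,0],[0,0,0]],
    [[0,0,0],[0,0,0]]
  ]
}}

```text
clock: 58.7
tool_pos: [0.4917, -0.3168, 0.3191]
eef_rot: [0.765, 0.644, -0.004, -0.003]
contact_force: [-0.4, 0.2, 0.7]
opening: 0.9
finger_force: 0.0
```

```bash
python3 - <<'E'
from meas import *
c,p,d=snap('wrist','w7.png'); snap('side','s7.png'); h=hsv(p);X=cloud(c,d)
s=r.get_state(); print(s['clock'],s['tool_pos'])
D={'blue':(.5162,-.2342),'yellow':(.5037,-.3089),'green':(.4909,-.3834)}
for k,a,b in(('blue',100,130),('yellow',18,36),('green',50,95)):
    m=(h[...,0]>=a)&(h[...,0]<=b)&(h[...,1]>80)&(X[...,2]>.105)&(X[...,2]<.13)&(d>0)
    m&=np.hypot(X[...,0]-D[k][0],X[...,1]-D[k][1])<.03
    v,u=np.nonzero(m); P=plane(c,[u.mean(),v.mean()],.117)[0]; print(k,m.sum(),P.round(4),((P[:2]-D[k])*1000).round(1))
a=[cv2.imread(f'pics/{n}7.png') for n in 'ws']
cv2.imwrite('pics/ws7.png',cv2.resize(np.hstack(a),(800,300)))
E
```

```text
58.8 [ 0.4915403  -0.31719434  0.31918855]
blue 862 [ 0.5168 -0.2325  0.117 ] [0.6 1.7]
yellow 765 [ 0.5034 -0.3058  0.117 ] [-0.3  3.1]
green 667 [ 0.49   -0.3797  0.117 ] [-0.9  3.7]
```

View pics/ws7.png

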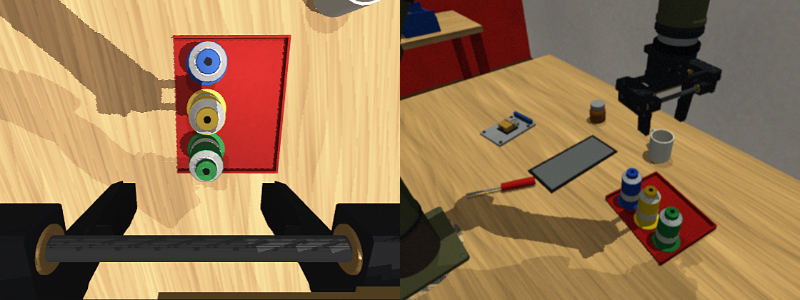

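All three cans stand upright on their own discs (nozzles at about (207,61), (207,119), (206,171) in the left half), within 4 mm of centre. The padlock is on the pad and the mug is where it was. Handing in.

```bash
python3 -c "
from plant import r
print(r.finish_job())"
```

```text
the job is handed in; nothing more can be done
None
```

The job is handed in (no verdict was returned): the padlock lies within about 1 mm of the pad's centre with its shackle to the stop, all three cans stand upright within about 4 mm of their own discs' centres, and the mug was left alone.

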